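Hold a brass bar in the bench cut-off saw

TASK

Make the brass bar ready for its next cut in the small cut-off saw: pick it up from the bench, lay it on the saw's bed without dropping it, and bring it across the blade slot with one end butted against the blue length stop and its side flat along the steel fence. Then press it with the fingertips in one firm diagonal push, both into the fence and down on the bed (about 15 N into the fence and 10 N down), on the long side of the bar and a good two centimetres clear of the blade slot, and finish while still holding that push. Leave the raised saw head, the steel bar and the other things on the bench as they are.

Things in the scene. Friction and masses are not known exactly. Their poses are not given: they have to be found in the camera images.
- brass_bar: solid yellow brass bar, square 18 x 18 mm, 180 mm long (along its own y), about 0.5 kg, lying on the bench at the start; origin in the middle of its underside, 9 mm below its middle; both ends alike
- brass_bar_mid (a point): the middle of the brass bar, 90 mm from either end
- saw: small green bench cut-off saw fixed to the bench, base 215 x 300 mm. Origin on the bench under the bed; its x points from the robot's side to the fence, y along the fence, z up. A black switch box, up to 61 mm above the bench, stands behind the fence at y = -25 to -115 mm. The length stop is on the +y side of the blade slot; the long side of the bar lies on the -y side
- bed: the saw's flat aluminium bed plate, top 32 mm above the bench, x = -85 to 45 mm, y = -150 to 150 mm in the saw's axes; its origin is on its underside, 6 mm below its top, straight above the saw's origin; brass slides on it with a friction coefficient of 0.5 to 0.7, so a push sideways of some 3 to 4 N moves the free bar
- fence: the saw's steel fence, standing on the bed along y, 25 mm high, 10 mm thick; origin at the foot of its face, at the height of the bed's top, 35 mm to +x of the saw's origin; its face looks to -x, so the bar lies at x below 0; axes as the saw's
- blade_line (a point): point where the 3 mm wide blade slot, which runs along x, meets the fence face, at the height of the bed's top: x = 35, y = 60, z = 32 mm from the saw's origin; axes as the saw's
- stop: blue length stop clamped on the fence, standing on the bed: block 70 mm deep from the fence (x = -35 to 35 mm), 18 mm thick (y = 0 to 18), 22 mm high, with a bridge over the fence and a black knob up to 50 mm above the bed. Origin at bed height, in the middle of the face that looks to -y and takes the bar's end; axes as the saw's
- saw_head (a joint): swing of the green saw head (motor, blade, handle) about its pivot behind the fence: 0 = fully up, held by a return spring, grows to 0.9 rad as it is pulled down. Fully up it lies, in the saw's axes, at y = 30 to 160 mm and x above 5 mm; the blade's lower edge is about 90 mm above the bed, the handle's top about 270 mm above the bench
- steel_bar: dark steel bar of the same size as the brass bar, bystander; origin in the middle of its underside, length along y
- bench_block: bright steel bench block 100 x 100 x 25 mm, bystander; origin at the centre of its underside
- bur_stand: wooden block 75 x 120 x 40 mm with burs standing in it to 80 mm, bystander; origin at the centre of its underside
- findings_tin: open round tin, 72 mm across, 20 mm high, with small beads fixed in it, bystander; origin at the centre of its underside
- jar: glass jar, 68 mm across, 85 mm high, bystander; origin at the centre of its underside
- pink_box: open pink plastic box 90 x 90 x 60 mm, bystander; origin at the centre of its underside
- caliper: digital caliper lying flat, 200 mm long along its y, 13 mm high, bystander; origin under the middle of its beam
- hammer: small hammer lying flat, 240 mm long along its x, bystander; origin under it, between head and handle end
Things that resemble listed ones, but are neither listed nor needed, are in the scene too. Of the things that look like the brass_bar, the smaller one is meant.

How it is judged:
By the outcome, as a careful person would: the job done as asked, in the order asked, and still so for the second after the job is handed in, while the arm keeps its last pose, push and grip.
It also fails if it takes over 64 s, if anything falls off the work surface, if the arm or the gripper's body presses on something with over 40 N, if the wrist force passes 120 N, or if a joint passes its speed limit or range.

ROBOT

A 6-joint arm with a two-finger parallel gripper is mounted at the origin on the work surface. World frame = base frame: x ahead of the robot, y to its left, z up, the work surface at z = 0. Lengths are in m, angles in degrees, forces in N, time in s.
With the tool pointing down it reaches from about 0.3 to 0.875 m from the base axis. Payload 6.4 kg.
Tool frame: the origin (TCP) lies between the finger pads; the fingertips stand 25 mm ahead of it and the grasp point (between the pads) lies 6 mm ahead of it; z points along the fingers, y is the line along which they close (so a half turn about z gives the same grasp; the last joint's range is limited). The gripper opens to 85 mm and grips with 20 to 120 N. Pads are 22 mm wide; open, the fingers measure 114 mm over their backs; the gripper's body (76 mm by 85 mm) begins 54 mm behind the grasp point. The pads swing forward as they close: fully open they stand 13 mm farther back than shut.
Start: joints at [-86.763, 10.359, 92.074, -0, 77.567, -11.82], TCP at [0.149, -0.555, 0.256] pointing down, gripper open.
Joint ranges: [-171.53, 171.53], [-51.25, 118.39], [17.06, 147.69], [-65.23, 245.23], [0, 150.52], [-178.68, 178.68]. Speed limits (degrees/s): [147.25, 147.25, 172.46, 180, 180, 180].

INTERFACE

Orientations are given as a 3x3 rotation matrix whose columns are the frame's x, y, z axes.
In Python, from plant import get_state, cams, manip, spotter gives the robot as it stands. The module is installed in compiled form; this text tells all that it offers.
- The arm moves only by the shell command python3 -m handwheel 'ROWS' [FORCE]. ROWS is JSON, a list of rows, each a list of 7 numbers: the shift along the tool's x, y, z in mm, then the turn, a rotation vector about the tool's x, y, z in degrees, then the opening, from 0 (shut) to 1 (fully open). In form: [[x, y, z, ax, ay, az, claw], ...]. A call has 1 to 12 rows; each row shifts and turns the commanded pose from where the row before left it, along the tool's axes as they then stand; what a row does not reach is not made up. A row lasts 1/8 s, in which the tool goes at most 62.5 mm and 10.7 degrees, less where a joint would pass 70% of its speed; a pose out of reach is approached as far as the arm can. A call is refused whole if a number of a shift passes 62.5 or a number of a turn 10.7, either way. A call with a gripper value outside its range is refused whole. The fingers move at their own pace and stop on an object; FORCE is the grip in N (left out, the last holds). Time passes only in rows, so rows that do not move let the fingers close. It gives the time, the measured TCP pose, the force, the opening and the grip force at its end, in the units of the state.
- get_state(): the state, without advancing time (a new reading comes with each control period).
- cams.grab_frame(name): name is "scene" or "top" or "wrist"; returns a dict with "img" (384x512x3 uint8, red, green, blue), "camera_matrix" (3x3 intrinsics, pixels), "pose" (4x4, takes a point from camera to world coordinates). Camera axes: x right, y down, z forward; pixel columns grow to the right and rows downward; lengths in m; the calibration is good to about 2 mm. The wrist camera is an equidistant fisheye: a pixel r from the principal point sees the ray r / f radians off the axis. A picture is of the moment at which its call begins. There is no depth.
- manip.sign_off(): hands the job in; it is judged then, once.
Trained networks look in a picture, given as the dict that the camera call returned (one of the last four; its "shot" number tells which), for a name from the list of things; names that differ only in an ending like _2 or _b are one class to them, and where a whole thing is asked for, a point or a joint stands for the part that bears it (a point fixed in the world has none). Each returns a list of dicts, best first, with "confidence" (0 to 1); they miss things now and then, are a little off and sometimes report something else, mostly with a low value. They report only what shows in the picture. A call takes as long as a camera call. They do not tell look-alikes from the thing itself.
- spotter.boxes_of(query, picture): "extent" ([left, top, right, bottom] in pixels, round what is visible of it).
- spotter.silhouettes(query, picture): "pixels" (384x512 bool, what is visible of it) and "extent" ([left, top, right, bottom] in pixels, round what is visible of it).
The state is a dict: "clock": time; "joint_pos": joint angles; "joint_velocities": joint speeds; "joint_torque": joint torques, N m; "tcp_pos": TCP position; "tcp_rot": TCP orientation; "contact_force": force on the tool from outside, world axes, zero at the start; "wrist_torque": the same for the moment, N m; "grip_width": finger opening in m; "finger_force": force on a finger pad.
Only numpy, scipy, OpenCV 4.12 (cv2) and the standard library are available. Lean on these libraries where they do the work, as an engineer would, in place of code of your own. Each camera call takes 0.05 s, during which the arm holds its last target. There are 200 camera calls.

## Working session

There is one attempt and no reset: what is moved stays moved. The work goes in short steps, Python scripts to look and compute and a shell command to move; the robot and the scene stay as the last step left them, time stands still between calls to the robot, and variables do not carry over. Pictures are saved under pics/ and viewed, at most 10 in all, crops included, and the job is handed in when it is done.

```bash
mkdir -p pics
cat > h.py <<'E'
import numpy as np, cv2
from plant import get_state, cams, manip, spotter
def grab(n,fn=None,crop=None,scale=1):
    p=cams.grab_frame(n)
    if fn:
        im=p["img"][:,:,::-1]
        if crop: im=im[crop[1]:crop[3],crop[0]:crop[2]]
        if scale!=1: im=cv2.resize(im,None,fx=scale,fy=scale,interpolation=cv2.INTER_CUBIC)
        cv2.imwrite("pics/"+fn,im)
    return p
def ray(p,uv,fish=False):
    K=p["camera_matrix"];T=p["pose"]
    x=(uv[0]-K[0,2])/K[0,0];y=(uv[1]-K[1,2])/K[1,1]
    if fish:
        r=np.hypot(x,y); d=np.array([x/r*np.sin(r),y/r*np.sin(r),np.cos(r)]) if r>0 else np.array([0,0,1.])
    else: d=np.array([x,y,1.])
    return T[:3,3],T[:3,:3]@d
def onz(p,uv,z,fish=False):
    o,d=ray(p,uv,fish); return o+d*(z-o[2])/d[2]
def proj(p,X,fish=False):
    K=p["camera_matrix"];T=p["pose"]
    c=T[:3,:3].T@(np.asarray(X)-T[:3,3])
    if fish:
        th=np.arctan2(np.hypot(c[0],c[1]),c[2]);s=th/np.hypot(c[0],c[1])
        return np.array([K[0,0]*c[0]*s+K[0,2],K[1,1]*c[1]*s+K[1,2]])
    return np.array([K[0,0]*c[0]/c[2]+K[0,2],K[1,1]*c[1]/c[2]+K[1,2]])
E
python3 - <<'E'
from h import *
np.set_printoptions(precision=4,suppress=True)
for n in ("top","scene"):
    p=grab(n,n+"0.png",scale=1.55)
    print(n,p["camera_matrix"],p["pose"])
    for q in ("brass_bar","steel_bar","saw","bed","fence","stop"):
        for r in spotter.silhouettes(q,p):
            m=r["pixels"].astype(np.uint8)
            if m.sum()>0:
                rect=cv2.minAreaRect(cv2.findNonZero(m))
                print(q,round(r["confidence"],2),r["extent"],m.sum(),rect)
print(get_state())
E
```

```text
top [[497.218    0.     248.9985]
 [  0.     497.218  190.7099]
 [  0.       0.       1.    ]] [[ 0.0264 -0.9873  0.1566  0.2457]
 [-0.9996 -0.0265  0.0014 -0.0331]
 [ 0.0028 -0.1566 -0.9877  1.8415]
 [ 0.      0.      0.      1.    ]]
brass_bar 0.92 [290.1, 251.0, 344.9, 288.6] 420 ((316.19036865234375, 268.7369384765625), (7.274700164794922, 62.12636947631836), 57.339088439941406)
brass_bar 0.71 [296.2, 168.8, 345.0, 184.3] 292 ((319.10791015625, 175.59544372558594), (6.856199264526367, 48.252662658691406), 78.36637115478516)
brass_bar 0.18 [359.8, 168.3, 395.8, 193.1] 738 ((376.6923522949219, 180.9615478515625), (26.475677490234375, 29.613536834716797), 78.69007110595703)
brass_bar 0.16 [269.3, 110.9, 297.3, 141.4] 700 ((284.2461853027344, 127.53077697753906), (26.419397354125977, 26.791501998901367), 7.125016689300537)
steel_bar 0.68 [297.3, 169.1, 345.8, 182.8] 260 ((319.40386962890625, 176.0192413330078), (5.687367916107178, 47.85232925415039), 78.69007110595703)
saw 0.87 [138.2, 150.9, 231.5, 210.4] 4797 ((185.89364624023438, 181.37017822265625), (92.3834457397461, 60.19720458
[... 2617 characters left out ...]
] 480 ((189.30767822265625, 258.4615173339844), (8.875203132629395, 60.46232223510742), 56.30992889404297)
{'clock': 0.7, 'joint_pos': array([-86.7641,  10.3572,  92.0734,  -0.0005,  77.5683, -11.8211]), 'joint_velocities': array([-0.0724,  0.078 ,  0.0576, -0.0011, -0.0297, -0.0281]), 'joint_torque': array([ -0.001 , -44.4716, -35.1623,  -0.0004,   0.0006,   0.    ]), 'tcp_pos': array([ 0.1494, -0.5553,  0.2563]), 'tcp_rot': array([[ 0.9657,  0.2598, -0.    ],
       [ 0.2598, -0.9657, -0.    ],
       [-0.    ,  0.    , -1.    ]]), 'contact_force': array([ 0.7695,  0.4488, -0.7268]), 'wrist_torque': array([ 0.013 , -0.011 , -0.0086]), 'finger_force': 0.0, 'grip_width': 0.08568681400560911}
```

View pics/top0.png

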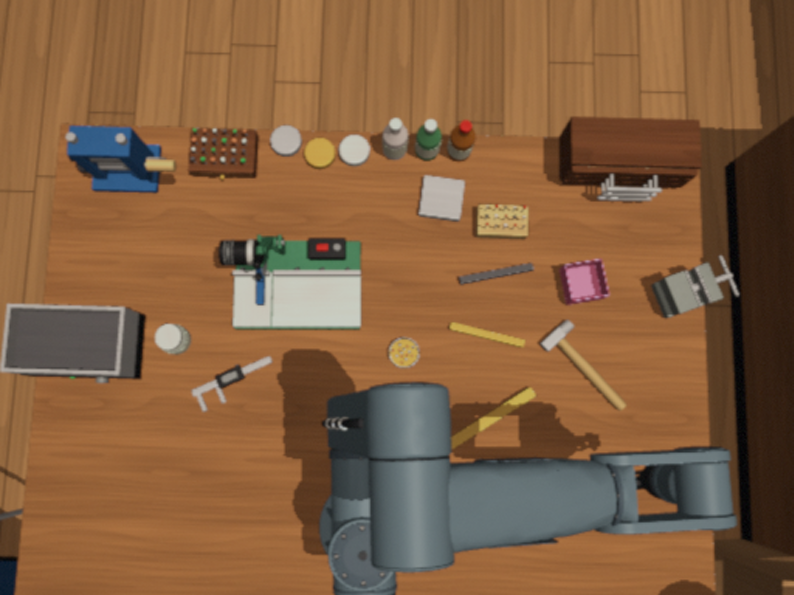

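View pics/scene0.png

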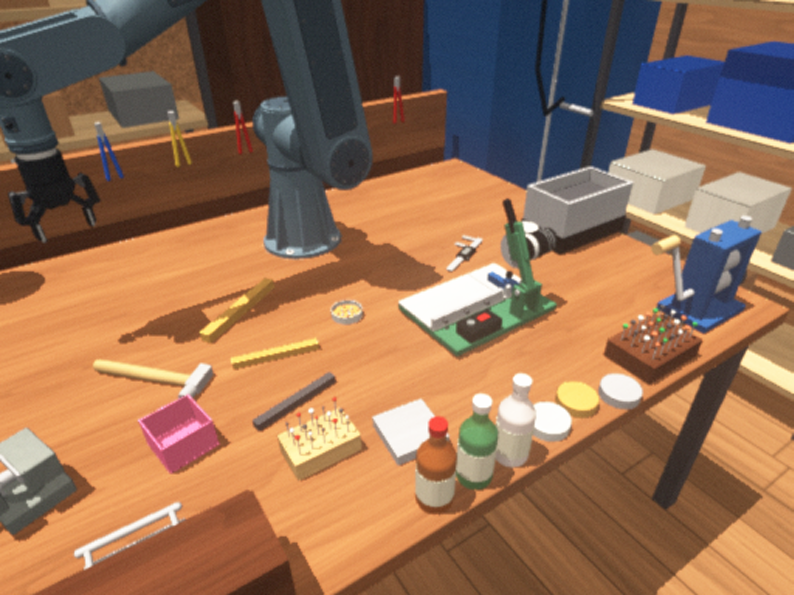

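The top view shows the small brass bar around (314,215) in native pixels and the larger lookalike around (316,269). The saw is at (150-232, 155-212), nearly aligned with the world axes, with the blue stop at (167,185).

Run:
```python
from h import *
np.set_printoptions(precision=4,suppress=True)
p=grab("top")
im=p["img"].astype(int)
# yellow mask around bar
m=((im[:,:,0]-im[:,:,2]>90)&(im[:,:,1]>130)).astype(np.uint8)
sub=np.zeros_like(m);sub[200:230,283:345]=m[200:230,283:345]
print(sub.sum()); r=cv2.minAreaRect(cv2.findNonZero(sub));b=cv2.boxPoints(r)
print("bar",r,[onz(p,c,.016) for c in b],onz(p,r[0],.016))
for uv in [(151,210),(232.5,210),(232.5,176),(151,176)]: print("bed",onz(p,uv,.032))
print("stop",[onz(p,uv,.054) for uv in [(168,195.5),(171.5,185)]])
p=grab("scene")
for r in spotter.silhouettes("brass_bar",p)[:2]:
    c=cv2.minAreaRect(cv2.findNonZero(r["pixels"].astype(np.uint8)))
    print("scene",[onz(p,q,.012) for q in cv2.boxPoints(c)],onz(p,c[0],.012))
w=grab("wrist","w0.png"); T=w["pose"]; s=get_state()
print(w["camera_matrix"],T,s["tcp_rot"].T@(T[:3,3]-s["tcp_pos"]),s["tcp_rot"].T@T[:3,:3])
```

```text
240
bar ((314.0588684082031, 215.2647247314453), (49.2347297668457, 4.850711822509766), 14.03624439239502) [array([ 0.4609, -0.1824,  0.016 ]), array([ 0.4785, -0.1865,  0.016 ]), array([ 0.4389, -0.3632,  0.016 ]), array([ 0.4214, -0.3588,  0.016 ])] [ 0.4499 -0.2729  0.016 ]
bed [0.4515 0.3261 0.032 ]
bed [0.4595 0.028  0.032 ]
bed [0.586 0.032 0.032]
bed [0.5779 0.3334 0.032 ]
stop [array([0.5036, 0.2631, 0.054 ]), array([0.5426, 0.2524, 0.054 ])]
scene [array([ 0.4174, -0.3572,  0.012 ]), array([ 0.4545, -0.1798,  0.012 ]), array([ 0.4939, -0.1927,  0.012 ]), array([ 0.4561, -0.3647,  0.012 ])] [ 0.4553 -0.2757  0.012 ]
scene [array([ 0.2971, -0.3914,  0.012 ]), array([ 0.1393, -0.1696,  0.012 ]), array([ 0.213 , -0.1692,  0.012 ]), array([ 0.3551, -0.3841,  0.012 ])] [ 0.2577 -0.2872  0.012 ]
[[297.3186   0.     257.5025]
 [  0.     297.3186 193.3817]
 [  0.       0.       1.    ]] [[ 0.26   -0.9229 -0.2839  0.2207]
 [-0.9656 -0.2485 -0.0762 -0.5363]
 [-0.0002  0.2939 -0.9558  0.3717]
 [ 0.      0.      0.      1.    ]] [ 0.0738  0.0002 -0.1154] [[ 0.0002 -0.9558 -0.2939]
 [ 1.      0.0002 -0.0001]
 [ 0.0002 -0.2939  0.9558]]
```

```bash
cat >> h.py <<'E'
from scipy.spatial.transform import Rotation as Ro
def down(yaw):
    a=np.radians(yaw);x=np.array([np.cos(a),np.sin(a),0]);z=np.array([0,0,-1.]);return np.c_[x,np.cross(z,x),z]
def plan(pos,R,n,claw,dp=0,da=1,start=None):
    s=get_state();P,Q=start or (s["tcp_pos"],s["tcp_rot"])
    rv=Ro.from_matrix(Q.T@R).as_rotvec();out=[]
    P0,Q0=P,Q
    for i in range(1,n+1):
        g=P0+(np.asarray(pos)-P0)*i/n
        d=np.round(Q.T@(g-P)*1000,dp);w=np.round(np.degrees(Ro.from_matrix(Q.T@Q0@Ro.from_rotvec(rv*i/n).as_matrix()).as_rotvec()),da)
        out.append([*(d+0).tolist(),*(w+0).tolist(),claw]);P=P+Q@d/1000;Q=Q@Ro.from_rotvec(np.radians(w)).as_matrix()
    print(str(out).replace(".0,",",").replace(" ",""))
    return P,Q
def st():
    s=get_state();print(s["clock"],s["tcp_pos"].round(4),"F",s["contact_force"].round(1),"M",s["wrist_torque"].round(2),"w",round(s["grip_width"],4),s["finger_force"],"j",s["joint_pos"].round(1));return s
E
python3 - <<'E'
from h import *
plan([.45,-.273,.17],down(77.4),9,1)
E
```

```text
[[40,-22,10,0,0,-6.9,1],[43,-16,9,0,0,-7,1],[44,-11,10,0,0,-6.9,1],[46,-6,9,0,0,-6.9,1],[46,-1,10,0,0,-6.9,1],[45,6,10,0,0,-7,1],[45,10,9,0,0,-6.9,1],[43,16,10,0,0,-6.9,1],[41,21,9,0,0,-6.9,1]]
```

```bash
python3 -m handwheel '[[40,-22,10,0,0,-6.9,1],[43,-16,9,0,0,-7,1],[44,-11,10,0,0,-6.9,1],[46,-6,9,0,0,-6.9,1],[46,-1,10,0,0,-6.9,1],[45,6,10,0,0,-7,1],[45,10,9,0,0,-6.9,1],[43,16,10,0,0,-6.9,1],[41,21,9,0,0,-6.9,1],[0,0,0,0,0,0,1]]'
python3 - <<'E'
from h import *
st()
w=grab("wrist","w1.png")
im=w["img"].astype(int)
for r in spotter.silhouettes("brass_bar",w):
    c=cv2.minAreaRect(cv2.findNonZero(r["pixels"].astype(np.uint8)))
    print(r["confidence"],c,[onz(w,q,.018,True).round(4) for q in cv2.boxPoints(c)],onz(w,c[0],.018,True).round(4))
E
```

```text
clock: 2.15
tcp_pos: [0.4513, -0.27, 0.1695]
tcp_rot: [[0.214, 0.977, -0.001], [0.977, -0.214, 0.001], [0.001, -0.001, -1.0]]
contact_force: [-0.5, 0.4, 0.7]
grip_width: 0.0854
finger_force: 0.0
2.15 [ 0.4513 -0.27    0.1695] F [-0.5  0.4  0.7] M [-0.01 -0.03  0.04] w 0.0854 0.0 j [-43.9   9.7 103.5   0.   66.8 -31.5]
0.83 ((258.0, 179.5), (179.0, 22.0), 90.0) [array([ 0.4598, -0.1821,  0.018 ]), array([ 0.4788, -0.1862,  0.018 ]), array([ 0.4426, -0.3604,  0.018 ]), array([ 0.4201, -0.3555,  0.018 ])] [ 0.4518 -0.2641  0.018 ]
0.74 ((90.62287902832031, 227.78396606445312), (205.32460021972656, 33.155006408691406), 43.08375549316406) [array([ 0.152 , -0.1814,  0.018 ]), array([ 0.2058, -0.1662,  0.018 ]), array([ 0.3383, -0.3628,  0.018 ]), array([ 0.2969, -0.3932,  0.018 ])] [ 0.2603 -0.2766  0.018 ]
```

View pics/w1.png

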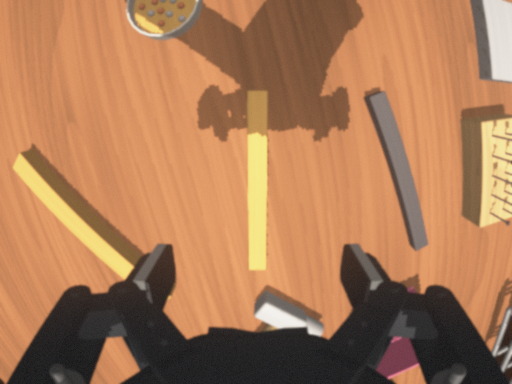

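The wrist view has the bar centred and parallel to tool x, spanning column 258, rows 90-270, and both fingers straddle it. I'll descend slightly to the -y side of its middle.

```bash
python3 -m handwheel '[[-13,-1,40,0,0,0,1],[0,0,40,0,0,0,1],[0,0,35,0,0,0,0.6],[0,0,18,0,0,0,0.5],[0,0,8,0,0,0,0.4],[0,0,0,0,0,0,0],[0,0,0,0,0,0,0],[0,0,0,0,0,0,0],[0,0,0,0,0,0,0]]' 60; python3 -c "
from h import *
st();w=grab('wrist','w2.png')"
```

```text
clock: 3.38
tcp_pos: [0.4465, -0.2853, 0.03]
tcp_rot: [[0.219, 0.976, 0.001], [0.976, -0.219, -0.001], [-0.001, 0.001, -1.0]]
contact_force: [-0.8, 0.6, 0.3]
grip_width: 0.0162
finger_force: 60.6
3.375 [ 0.4465 -0.2853  0.03  ] F [-0.8  0.6  0.3] M [-0.01  0.13  0.02] w 0.0162 60.61951518058777 j [-45.4  23.2 106.1  -0.   50.6 -32.8]
```

```bash
python3 -m handwheel '[[0,0,-10,0,0,0,0],[0,0,-30,0,0,0,0],[0,0,-40,0,0,0,0],[0,0,-40,0,0,0,0],[0,0,-40,0,0,0,0],[0,0,-30,0,0,0,0]]'
python3 - <<'E'
from h import *
st();w=grab('wrist')
plan([.49,.10,.225],down(91.5),9,0)
E
```

```text
clock: 4.18
tcp_pos: [0.4462, -0.2849, 0.2214]
tcp_rot: [[0.219, 0.976, 0.001], [0.976, -0.219, -0.001], [-0.001, 0.001, -1.0]]
contact_force: [0.4, -0.0, -5.3]
grip_width: 0.0165
finger_force: 60.1
4.175 [ 0.4462 -0.2849  0.2214] F [ 0.4 -0.  -5.3] M [-0.08 -0.1  -0.01] w 0.0165 60.09405970573425 j [-45.4   6.5 100.7   0.   72.8 -32.8]
[[43,-5,0,0,0,-1.6,0],[43,-3,0,0.1,0.1,-1.5,0],[43,-3,0,0,0,-1.6,0],[43,-1,0,0,0,-1.6,0],[43,0,0,0.1,0,-1.5,0],[43,1,-1,0,0.1,-1.6,0],[44,2,0,0.1,0,-1.6,0],[43,4,1,0,0,-1.5,0],[43,4,0,0,0.1,-1.6,0]]
```

```bash
python3 -m handwheel '[[43,-5,0,0,0,-1.6,0],[43,-3,0,0,0,-1.5,0],[43,-3,0,0,0,-1.6,0],[43,-1,0,0,0,-1.6,0],[43,0,0,0,0,-1.5,0],[43,1,0,0,0,-1.6,0],[44,2,0,0,0,-1.6,0],[43,4,0,0,0,-1.5,0],[43,4,0,0,0,-1.6,0],[0,0,0,0,0,0,0]]'
python3 - <<'E'
from h import *
st();w=grab('wrist','w3.png',scale=1.5)
for q in ("brass_bar","bed","fence","stop"):
    for r in spotter.silhouettes(q,w):
        c=cv2.minAreaRect(cv2.findNonZero(r["pixels"].astype(np.uint8)))
        print(q,round(r["confidence"],2),r["extent"],c)
E
```

```text
clock: 5.48
tcp_pos: [0.4874, 0.1043, 0.2184]
tcp_rot: [[-0.03, 1.0, -0.001], [1.0, 0.03, 0.001], [0.001, -0.001, -1.0]]
contact_force: [0.3, -1.1, -4.7]
grip_width: 0.0164
finger_force: 60.0
5.475 [0.4874 0.1043 0.2184] F [ 0.3 -1.1 -4.7] M [-0.09 -0.01 -0.05] w 0.0164 60.004388093948364 j [ -1.6   2.7 105.1   0.   72.3  -3.3]
brass_bar 0.56 [238.1, 37.2, 280.5, 331.9] ((258.0, 184.5), (291.0, 42.0), 90.0)
brass_bar 0.43 [333.5, 0.0, 363.6, 249.2] ((350.9382019042969, 123.95967864990234), (21.275802612304688, 248.50442504882812), 2.174743890762329)
bed 0.78 [227.4, 0.0, 353.5, 241.8] ((290.5, 119.5), (239.0, 125.0), 90.0)
fence 0.78 [335.9, 2.7, 363.7, 251.5] ((350.7444152832031, 123.95191955566406), (20.967607498168945, 248.58372497558594), 2.19323468208313)
stop 0.68 [275.9, 2.9, 375.6, 32.7] ((325.0, 18.5), (29.0, 94.0), 90.0)
stop 0.63 [236.9, 37.5, 280.1, 334.0] ((257.5, 184.49996948242188), (40.99999237060547, 292.99993896484375), 0.0)
stop 0.6 [223.5, 0.0, 512.0, 251.3] ((367.5, 124.0), (248.0, 285.0), 90.0)
```

View pics/w3.png

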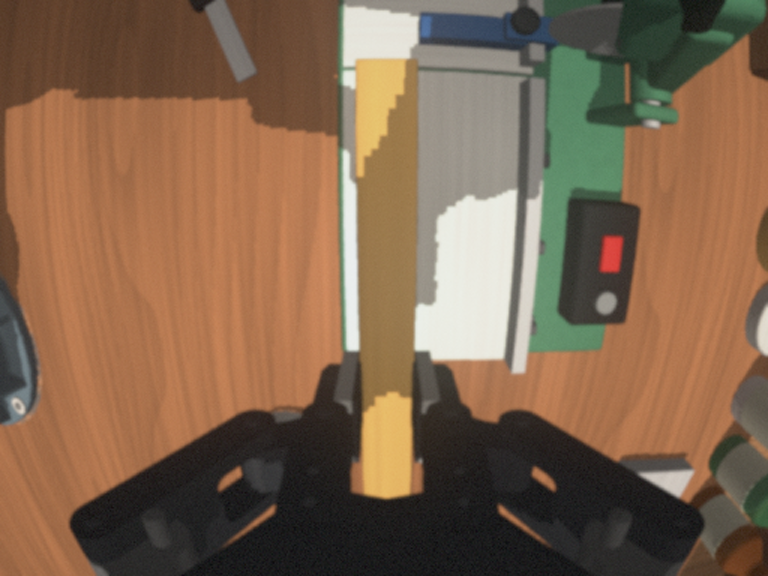

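The bar is held above the bed. In native pixels, the bed's -y edge is at row ~239, the slot at row ~47, the fence foot runs from about (337,239) to (354,50), and the stop's foot is at row ~29.

Run:
```python
from h import *
np.set_printoptions(precision=4,suppress=True)
st();w=grab('wrist')
im=cv2.cvtColor(w["img"],cv2.COLOR_RGB2GRAY).astype(float)
f=lambda u,v,z=.032:onz(w,(u,v),z,True)
print("scan col 310 rows 225-250",im[225:250,300:330].mean(1).round(0))
print("slot rows 38-56",im[38:56,290:340].mean(1).round(0))
print("stop rows 2-40 blue",w["img"][0:40,285:330].mean(1).round(0).tolist())
for v in (60,100,140,180,220): print(v,w["img"][v-2:v+3,335:375].mean(0)[:,1].round(0))
print("front row 100,150,200,235", [im[v-2:v+3,222:240].mean(0).round(0) for v in (150,200)])
for uv in [(310,239),(310,46.5),(310,29),(337,235),(354,52)]: print(uv,f(*uv))
print("bar end", [f(u,v,.2) for u,v in [(238,40),(278,40)]])
top=grab("top",'t1.png',(140,140,250,220),6)
```

```text
5.725 [0.4881 0.1008 0.219 ] F [-0.  -0.4 -4.7] M [ 0.   -0.02 -0.06] w 0.0159 60.00603139400482 j [ -2.    2.7 105.1  -0.   72.3  -3.4]
scan col 310 rows 225-250 [234. 234. 234. 234. 234. 234. 234. 234. 233. 232. 221. 184. 150. 139.
 138. 138. 138. 137. 137. 136. 136. 134. 132. 130. 129.]
slot rows 38-56 [148. 148. 143. 132. 115. 106. 112. 126. 139. 145. 146. 146. 147. 147.
 146. 147. 147. 147.]
stop rows 2-40 blue [[144.0, 139.0, 131.0], [143.0, 139.0, 131.0], [143.0, 138.0, 130.0], [141.0, 136.0, 129.0], [133.0, 130.0, 125.0], [113.0, 114.0, 117.0], [89.0, 95.0, 108.0], [70.0, 82.0, 101.0], [61.0, 75.0, 98.0], [60.0, 75.0, 97.0], [60.0, 75.0, 97.0], [61.0, 76.0, 98.0], [61.0, 77.0, 100.0], [61.0, 77.0, 100.0], [61.0, 77.0, 100.0], [61.0, 77.0, 100.0], [61.0, 77.0, 100.0], [62.0, 77.0, 101.0], [61.0, 77.0, 100.0], [62.0, 77.0, 100.0], [61.0, 75.0, 97.0], [60.0, 71.0, 89.0], [58.0, 65.0, 78.0], [56.0, 61.0, 70.0], [56.0, 59.0, 66.0], [60.0, 62.0, 68.0], [78.0, 79.0, 81.0], [108.0, 107.0, 104.0], [135.0, 131.0, 125.0], [149.0, 144.0, 136.0], [151.0, 146.0, 137.0], [150.0, 144.0, 136.
[... 1045 characters left out ...]
04.  98. 104. 119. 156. 192. 208. 213. 213. 213.
 213. 212. 205. 185. 157. 141. 137. 140. 142. 146. 147. 146. 146. 145.
 146. 146. 146. 148. 147. 147. 145. 144. 146. 145. 144. 144.]
front row 100,150,200,235 [array([145., 141., 131., 120., 123., 156., 202., 228., 235., 236., 236.,
       236., 236., 236., 228., 195., 148., 125.]), array([145., 146., 145., 139., 124., 120., 139., 185., 224., 235., 236.,
       237., 237., 237., 235., 227., 190., 142.])]
(310, 239) [0.5484 0.0294 0.032 ]
(310, 46.5) [0.5363 0.2379 0.032 ]
(310, 29) [0.536  0.2569 0.032 ]
(337, 235) [0.5798 0.0345 0.032 ]
(354, 52) [0.583  0.2369 0.032 ]
bar end [array([0.4758, 0.2048, 0.2   ]), array([0.4935, 0.2053, 0.2   ])]
```

View pics/t1.png

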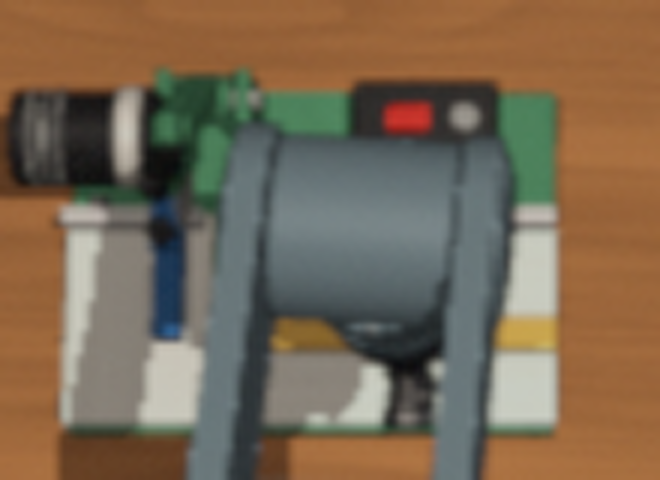

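Run:
```python
from h import *
np.set_printoptions(precision=4,suppress=True)
w=grab('wrist')
f=lambda u,v,z=.032:onz(w,(u,v),z,True)[:2]
A=np.array([f(*q) for q in [(344.5,60),(344.1,100),(342.7,140),(340.5,180),(337.2,220)]]);print("fence",A,np.degrees(np.polyfit(A[:,1],A[:,0],1)[0]),np.polyval(np.polyfit(A[:,1],A[:,0],1),.16))
print("front",f(227.3,150),f(228.8,200)," -y edge",f(315,236),"slot",f(315,43.2),"stopfoot",f(307,26.7),"stoptop face edge",f(307,22,.054))
# long axis of bar and its front end
print("bar", f(238,40,.2),f(278,40,.2),f(240.,200,.212),f(277,200,.212))
g=w["img"][:,:,0].astype(int)
print(w["img"][30:46,245:270].mean(1).round(0)[:, :2].tolist())
st()
```

```text
fence [[0.5732 0.2271]
 [0.5743 0.1848]
 [0.5754 0.1428]
 [0.5768 0.0994]
 [0.5781 0.053 ]] -1.6154522303204177 0.5750113825694748
front [0.4554 0.1281] [0.4569 0.074 ]  -y edge [0.5542 0.033 ] slot [0.5418 0.242 ] stopfoot [0.5333 0.2592] stoptop face edge [0.5298 0.2579]
bar [0.476  0.2048] [0.4937 0.2053] [0.4787 0.1343] [0.4948 0.1347]
[[231.0, 228.0], [231.0, 228.0], [231.0, 228.0], [231.0, 229.0], [231.0, 230.0], [231.0, 231.0], [231.0, 231.0], [230.0, 229.0], [225.0, 219.0], [217.0, 193.0], [217.0, 181.0], [218.0, 181.0], [219.0, 182.0], [219.0, 182.0], [219.0, 182.0], [219.0, 181.0]]
5.875 [0.4884 0.1008 0.2193] F [-0.5 -1.  -4.3] M [-0.05  0.03  0.05] w 0.0165 60.00640332698822 j [ -2.    2.7 105.   -0.   72.3  -3.4]
```

```bash
python3 -m handwheel '[[15,9,30,0,0,0,0],[15,9,40,0,0,0,0],[15,8,40,0,0,0,0],[0,0,25,0,0,0,0],[0,0,13,0,0,0,0],[0,0,2,0,0,0,0],[0,0,0,0,0,0,0]]'; python3 -c "
from h import *
st()"
```

```text
clock: 6.75
tcp_pos: [0.5141, 0.1471, 0.0704]
tcp_rot: [[-0.025, 1.0, 0.002], [1.0, 0.025, 0.0], [0.0, 0.002, -1.0]]
contact_force: [0.5, -0.3, -4.4]
grip_width: 0.0165
finger_force: 59.9
6.75 [0.5141 0.1471 0.0704] F [ 0.5 -0.3 -4.4] M [-0.06  0.04  0.  ] w 0.0165 59.93382453918457 j [  3.2  19.4 105.1   0.   55.3   1.8]
```

```bash
python3 -m handwheel '[[0,0,3,0,0,0,0],[0,0,2,0,0,0,0],[0,0,1,0,0,0,0],[0,0,1,0,0,0,0],[0,0,0,0,0,0,0]]'; python3 -c "
from h import *
st()"; python3 -m handwheel '[[0,0,1,0,0,0,0],[0,0,0,0,0,0,0]]'
```

```text
clock: 7.38
tcp_pos: [0.5131, 0.1473, 0.0622]
tcp_rot: [[-0.025, 1.0, -0.0], [1.0, 0.025, 0.0], [0.0, -0.0, -1.0]]
contact_force: [-0.1, 0.2, -3.9]
grip_width: 0.0161
finger_force: 60.0
7.375 [0.5131 0.1473 0.0622] F [-0.1  0.2 -3.9] M [-0.06  0.03 -0.04] w 0.0161 59.995540380477905 j [  3.3  20.2 105.3   0.   54.5   1.8]
clock: 7.62
tcp_pos: [0.5133, 0.1473, 0.0619]
tcp_rot: [[-0.026, 1.0, 0.0], [1.0, 0.026, -0.0], [-0.0, 0.0, -1.0]]
contact_force: [-4.5, -0.1, 4.6]
grip_width: 0.0166
finger_force: 61.2
```

```bash
python3 -m handwheel '[[2,0,0,0,0,0,0],[2,0,0,0,0,0,0],[0,0,0,0,0,0,0]]';  python3 -m handwheel '[[1,0,0,0,0,0,0],[1,0,0,0,0,0,0],[0,0,0,0,0,0,0]]'; python3 -m handwheel '[[1,0,0,0,0,0,0],[0,0,0,0,0,0,0]]'
```

```text
clock: 8.0
tcp_pos: [0.5141, 0.1509, 0.062]
tcp_rot: [[-0.026, 1.0, 0.002], [1.0, 0.026, -0.001], [-0.001, 0.002, -1.0]]
contact_force: [-0.3, -5.6, 4.0]
grip_width: 0.0163
finger_force: 61.1
clock: 8.38
tcp_pos: [0.5141, 0.1528, 0.062]
tcp_rot: [[-0.025, 1.0, 0.002], [1.0, 0.025, -0.001], [-0.001, 0.002, -1.0]]
contact_force: [-0.5, -5.7, 3.5]
grip_width: 0.0164
finger_force: 61.1
clock: 8.62
tcp_pos: [0.5141, 0.1538, 0.062]
tcp_rot: [[-0.026, 1.0, 0.002], [1.0, 0.026, -0.001], [-0.001, 0.002, -1.0]]
contact_force: [-0.5, -5.5, 3.5]
grip_width: 0.0164
finger_force: 61.1
```

```bash
python3 -m handwheel '[[1,0,0,0,0,0,0],[0,0,0,0,0,0,0]]';  python3 -m handwheel '[[1,0,0,0,0,0,0],[0,0,0,0,0,0,0]]'
```

```text
clock: 8.88
tcp_pos: [0.5141, 0.1542, 0.062]
tcp_rot: [[-0.026, 1.0, 0.002], [1.0, 0.026, -0.002], [-0.002, 0.002, -1.0]]
contact_force: [-0.3, -8.4, 4.8]
grip_width: 0.0162
finger_force: 61.2
clock: 9.12
tcp_pos: [0.5141, 0.1543, 0.062]
tcp_rot: [[-0.026, 1.0, 0.002], [1.0, 0.026, -0.003], [-0.003, 0.002, -1.0]]
contact_force: [-0.1, -12.8, 4.8]
grip_width: 0.0163
finger_force: 61.2
```

```bash
python3 -m handwheel '[[1,0,0,0,0,0,0],[0,0,0,0,0,0,0]]'; python3 -c "
from h import *
w=grab('wrist','w4.png',(200,0,400,150),4)"
```

```text
clock: 9.38
tcp_pos: [0.5141, 0.1543, 0.062]
tcp_rot: [[-0.026, 1.0, 0.002], [1.0, 0.026, -0.005], [-0.005, 0.001, -1.0]]
contact_force: [-0.6, -18.4, 5.4]
grip_width: 0.0162
finger_force: 61.3
```

View pics/w4.png

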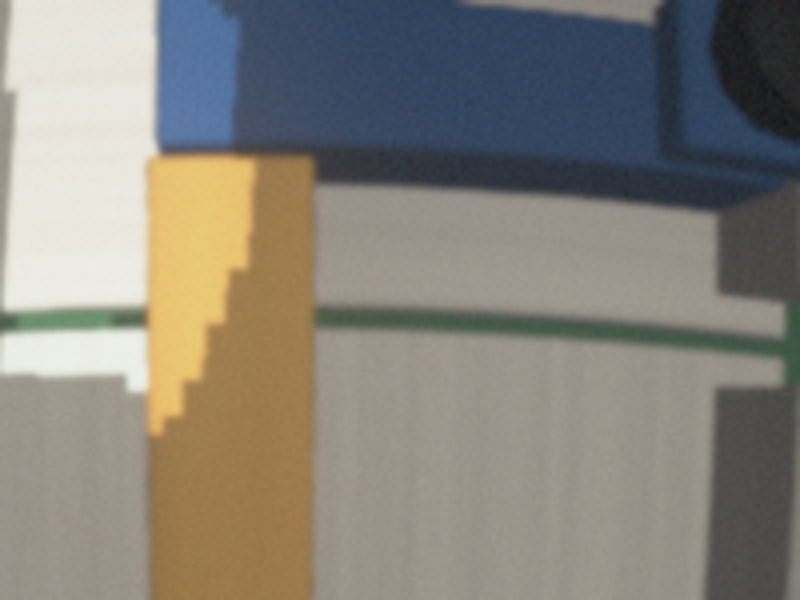

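The bar end now touches the stop: blue meets brass at crop row ~155, and the force has climbed to 18 N. I'll relax that, slide 10 mm towards the fence, release, and rise.

```bash
python3 -m handwheel '[[-2,0,0,0,0,0,0],[0,4,0,0,0,0,0],[0,4,0,0,0,0,0],[0,3,0,0,0,0,0],[0,0,0,0,0,0,0]]';  python3 -m handwheel '[[0,0,0,0,0,0,0.42],[0,0,0,0,0,0,0.42],[0,0,0,0,0,0,0.42],[0,0,-10,0,0,0,0.42],[0,0,-30,0,0,0,0.42],[0,-20,-40,0,0,0,0.3],[0,-20,-40,0,0,0,0],[-10,-20,0,0,0,0,0]]'
python3 - <<'E'
from h import *
s=st()
a=np.radians(1.6);c=np.cos(a);sn=np.sin(a)
X=np.array([c,sn,0]);Y=np.array([-sn,c,0]);Z=np.array([0,0,1.])
t=np.radians(45) # tool z from down toward +x
z=np.sin(t)*X-np.cos(t)*Z; R=np.c_[np.cross(-Y,z),-Y,z]
plan([.42,.14,.18],R,13,0)
E
```

```text
clock: 10.05
tcp_pos: [0.5151, 0.1543, 0.0619]
tcp_rot: [[-0.027, 0.999, -0.022], [1.0, 0.027, -0.004], [-0.004, -0.022, -1.0]]
contact_force: [-40.6, -13.1, 47.6]
grip_width: 0.0165
finger_force: 66.6
clock: 11.05
tcp_pos: [0.4664, 0.1446, 0.1856]
tcp_rot: [[-0.026, 1.0, 0.008], [1.0, 0.026, 0.001], [0.001, 0.008, -1.0]]
contact_force: [0.2, -0.6, 0.3]
grip_width: 0.0002
finger_force: 0.0
11.05 [0.4664 0.1446 0.1856] F [ 0.2 -0.6  0.3] M [-0.03  0.   -0.01] w 0.0002 0.0 j [  3.3   3.4 108.5   0.   67.6   1.7]
[[0,-4,0,-2.7,2.7,6.5,0],[-1,-3,1,-2.7,2.7,6.6,0],[-1,-4,0,-2.6,2.6,6.5,0],[-1,-3,-1,-2.7,2.7,6.5,0],[-2,-3,0,-2.7,2.7,6.6,0],[-2,-3,-1,-2.7,2.7,6.5,0],[-3,-2,-1,-2.7,2.6,6.5,0],[-2,-3,-1,-2.6,2.7,6.6,0],[-3,-1,-1,-2.7,2.7,6.5,0],[-3,-2,-2,-2.7,2.7,6.5,0],[-3,-1,-1,-2.7,2.6,6.6,0],[-3,0,-2,-2.6,2.7,6.5,0],[-3,-1,-2,-2.7,2.7,6.5,0]]
```

Run:
```python
from h import *
w=grab('wrist');s=grab("scene")
a=cv2.resize(w["img"][:,150:450,::-1],None,fx=1.3,fy=1.3);b=cv2.resize(s["img"][120:235,245:345,::-1],None,fx=4,fy=4,interpolation=cv2.INTER_CUBIC)
H=max(a.shape[0],b.shape[0]);o=np.zeros((H,a.shape[1]+b.shape[1],3),np.uint8);o[:a.shape[0],:a.shape[1]]=a;o[:b.shape[0],a.shape[1]:]=b
cv2.imwrite("pics/c5.png",o);print(o.shape)
```

```text
(499, 790, 3)
```

View pics/c5.png

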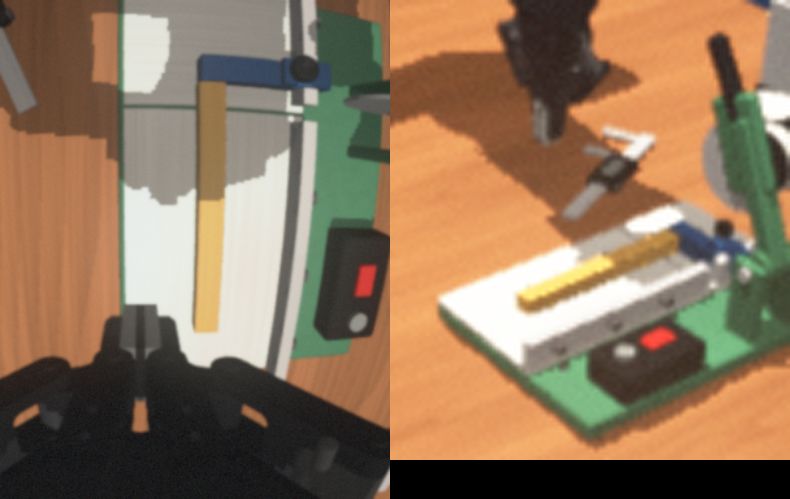

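The bar lies parallel to the fence with its end on the stop, and the saw head is untouched. The gripped slide jammed (40 N), so I'll push it over with shut vertical fingers, contacting low on its side.

Run:
```python
from h import *
P=plan([.472,.165,.13],down(1.6),9,0)
plan([.472,.165,.064],down(1.6),3,0,start=P)
```

```text
[[2,1,6,0,0,10,0],[3,1,6,0,0,10,0],[2,0,5,0,0,10,0],[3,-1,6,0,0,9.9,0],[2,0,6,0,0,10,0],[2,-1,6,0,-0.1,10,0],[2,-2,6,0,0,10,0],[2,-2,6,0,0,10,0],[2,-2,5,0.1,0,10,0]]
[[0,0,22,0,0,0,0],[0,0,22,0,0,0,0],[0,0,22,0,0,0,0]]
```

```bash
python3 -m handwheel '[[2,1,6,0,0,10,0],[3,1,6,0,0,10,0],[2,0,5,0,0,10,0],[3,-1,6,0,0,10,0],[2,0,6,0,0,10,0],[2,-1,6,0,0,10,0],[2,-2,6,0,0,10,0],[2,-2,6,0,0,10,0],[2,-2,5,0,0,10,0],[0,0,0,0,0,0,0]]'; python3 -m handwheel '[[0,0,25,0,0,0,0],[0,0,25,0,0,0,0],[0,0,15,0,0,0,0],[0,0,0,0,0,0,0]]'
```

```text
clock: 12.4
tcp_pos: [0.4734, 0.1654, 0.1287]
tcp_rot: [[1.0, 0.027, -0.001], [0.027, -1.0, 0.0], [-0.001, -0.0, -1.0]]
contact_force: [-0.5, 0.5, -0.2]
grip_width: -0.0002
finger_force: 0.0
clock: 12.9
tcp_pos: [0.4726, 0.1651, 0.0634]
tcp_rot: [[1.0, 0.027, -0.002], [0.027, -1.0, -0.0], [-0.002, 0.0, -1.0]]
contact_force: [-1.3, 0.1, -0.0]
grip_width: -0.0001
finger_force: 0.0
```

```bash
python3 -m handwheel '[[8,0,0,0,0,0,0],[6,0,0,0,0,0,0],[5,0,0,0,0,0,0],[5,0,0,0,0,0,0],[5,0,0,0,0,0,0],[0,0,0,0,0,0,0]]'; python3 -m handwheel '[[5,0,0,0,0,0,0],[5,0,0,0,0,0,0],[0,0,0,0,0,0,0]]'
```

```text
clock: 13.65
tcp_pos: [0.5014, 0.166, 0.064]
tcp_rot: [[1.0, 0.026, -0.002], [0.026, -1.0, -0.0], [-0.002, 0.0, -1.0]]
contact_force: [-4.6, 0.9, 2.7]
grip_width: -0.0004
finger_force: 2.0
clock: 14.02
tcp_pos: [0.5123, 0.1662, 0.0641]
tcp_rot: [[1.0, 0.025, -0.0], [0.025, -1.0, 0.0], [-0.0, -0.0, -1.0]]
contact_force: [-0.8, -0.2, -0.4]
grip_width: 0.0003
finger_force: 0.9
```

```bash
python3 -m handwheel '[[5,0,0,0,0,0,0],[5,0,0,0,0,0,0],[0,0,0,0,0,0,0]]'
python3 - <<'E'
from h import *
w=grab('wrist');s=grab("scene")
a=cv2.resize(w["img"][:,100:400,::-1],None,fx=1.3,fy=1.3);b=cv2.resize(s["img"][120:235,245:345,::-1],None,fx=4,fy=4,interpolation=cv2.INTER_CUBIC)
H=max(a.shape[0],b.shape[0]);o=np.zeros((H,a.shape[1]+b.shape[1],3),np.uint8);o[:a.shape[0],:a.shape[1]]=a;o[:b.shape[0],a.shape[1]:]=b
cv2.imwrite("pics/c6.png",o)
E
```

```text
clock: 14.4
tcp_pos: [0.523, 0.1664, 0.0643]
tcp_rot: [[1.0, 0.025, 0.001], [0.025, -1.0, 0.0], [0.001, 0.0, -1.0]]
contact_force: [-0.8, 0.1, -1.1]
grip_width: 0.0001
finger_force: 0.8
```

View pics/c6.png

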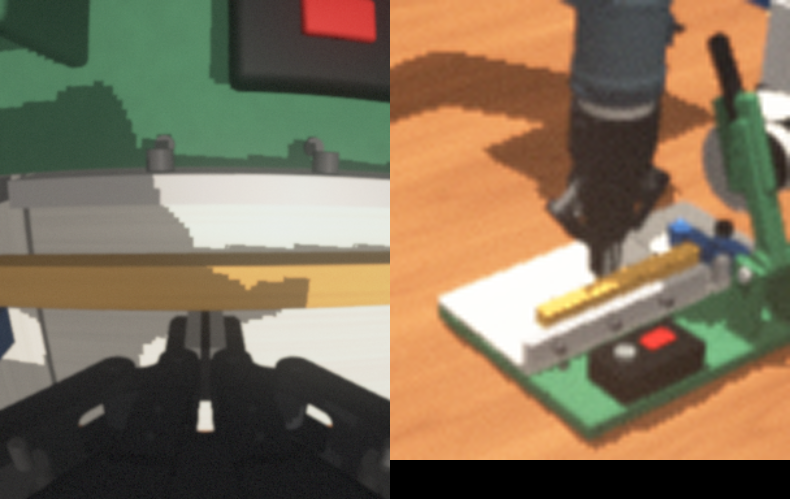

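The bar is moving ahead of the fingers, parallel to the fence, with the stop tip at the left edge. I'll continue to the fence.

```bash
python3 -m handwheel '[[5,0,0,0,0,0,0],[5,0,0,0,0,0,0],[5,0,0,0,0,0,0],[3,0,0,0,0,0,0],[0,0,0,0,0,0,0]]'; python3 -m handwheel '[[2,0,0,0,0,0,0],[2,0,0,0,0,0,0],[0,0,0,0,0,0,0]]'
```

```text
clock: 15.12
tcp_pos: [0.5403, 0.167, 0.0643]
tcp_rot: [[1.0, 0.025, 0.0], [0.025, -1.0, 0.0], [0.0, -0.0, -1.0]]
contact_force: [-3.3, 0.3, 2.0]
grip_width: -0.0003
finger_force: 1.6
clock: 15.5
tcp_pos: [0.5441, 0.1671, 0.0643]
tcp_rot: [[1.0, 0.025, -0.0], [0.025, -1.0, 0.0], [-0.0, -0.0, -1.0]]
contact_force: [-4.1, -0.4, 3.3]
grip_width: 0.0
finger_force: 2.2
```

```bash
python3 -m handwheel '[[1,0,0,0,0,0,0],[0,0,0,0,0,0,0]]'; python3 -m handwheel '[[1,0,0,0,0,0,0],[0,0,0,0,0,0,0]]'
```

```text
clock: 15.75
tcp_pos: [0.5449, 0.1671, 0.0643]
tcp_rot: [[1.0, 0.026, -0.001], [0.026, -1.0, -0.0], [-0.001, 0.0, -1.0]]
contact_force: [-4.8, 0.5, 2.4]
grip_width: 0.0
finger_force: 2.6
clock: 16.0
tcp_pos: [0.5459, 0.1671, 0.0643]
tcp_rot: [[1.0, 0.025, -0.001], [0.025, -1.0, -0.0], [-0.001, 0.0, -1.0]]
contact_force: [-5.0, -0.1, 3.4]
grip_width: -0.0001
finger_force: 2.5
```

```bash
for i in 1 2; do python3 -m handwheel '[[1,0,0,0,0,0,0],[0,0,0,0,0,0,0]]' | sed -n 2,4p; done
```

```text
tcp_pos: [0.5467, 0.1672, 0.0643]
tcp_rot: [[1.0, 0.026, -0.001], [0.026, -1.0, -0.0], [-0.001, 0.0, -1.0]]
contact_force: [-5.3, -0.6, 3.9]
tcp_pos: [0.5467, 0.1672, 0.0642]
tcp_rot: [[1.0, 0.026, -0.003], [0.026, -1.0, -0.0], [-0.003, 0.0, -1.0]]
contact_force: [-9.8, -0.8, 7.0]
```

```bash
python3 -m handwheel '[[1,0,0,0,0,0,0],[0,0,0,0,0,0,0]]' | sed -n 2,4p
```

```text
tcp_pos: [0.5471, 0.1673, 0.0642]
tcp_rot: [[1.0, 0.026, -0.005], [0.026, -1.0, -0.0], [-0.005, 0.0, -1.0]]
contact_force: [-12.9, -0.1, 9.8]
```

Run:
```python
from h import *
w=grab('wrist');s=grab("scene")
a=cv2.resize(w["img"][130:330,0:180,::-1],None,fx=2.2,fy=2.2,interpolation=cv2.INTER_CUBIC);b=cv2.resize(s["img"][160:220,270:345,::-1],None,fx=5.2,fy=5.2,interpolation=cv2.INTER_CUBIC)
H=max(a.shape[0],b.shape[0]);o=np.zeros((H,a.shape[1]+b.shape[1],3),np.uint8);o[:a.shape[0],:a.shape[1]]=a;o[:b.shape[0],a.shape[1]:]=b
cv2.imwrite("pics/c7.png",o);print(o.shape)
```

```text
(440, 786, 3)
```

View pics/c7.png

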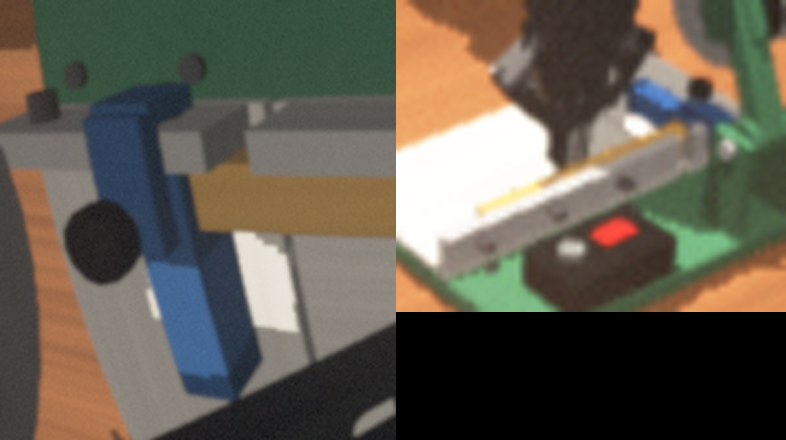

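Run:
```python
from h import *
w=grab('wrist')
f=lambda u,v,z:onz(w,(u,v),z,True).round(4)
print("bar corner",f(90.9,235.5,.05),"stop top",f(90.9,249.1,.054),f(106.8,309.5,.054),"stop foot",f(106.4,238,.032),f(118.6,294,.032))
g=w["img"][214:236,70:110].astype(int)
for v in (216,222,228,233): print(v,[tuple(x) for x in w["img"][v,80:98].astype(int).tolist()])
st()
```

```text
bar corner [0.5548 0.2572 0.05  ] stop top [0.5486 0.2563 0.054 ] [0.5071 0.256  0.054 ] stop foot [0.5447 0.2582 0.032 ] [0.5029 0.258  0.032 ]
216 [(47, 63, 87), (44, 59, 80), (44, 55, 70), (38, 46, 59), (40, 48, 59), (42, 50, 57), (60, 57, 56), (98, 82, 61), (124, 97, 62), (135, 106, 64), (136, 106, 64), (136, 105, 62), (137, 107, 64), (136, 105, 63), (136, 104, 63), (133, 101, 60), (139, 108, 66), (138, 107, 65)]
222 [(48, 65, 88), (46, 65, 86), (44, 58, 81), (47, 59, 76), (44, 50, 65), (40, 49, 59), (45, 50, 59), (65, 61, 61), (94, 79, 60), (125, 100, 64), (137, 107, 66), (139, 108, 65), (140, 108, 68), (141, 108, 66), (140, 108, 67), (141, 109, 69), (138, 108, 66), (139, 108, 65)]
228 [(48, 64, 85), (48, 64, 88), (50, 66, 89), (49, 63, 85), (47, 56, 76), (44, 50, 67), (42, 49, 61), (46, 53, 61), (55, 54, 56), (89, 76, 61), (120, 95, 64), (136, 106, 67), (139, 108, 67), (138, 106, 65), (136, 107, 64), (138, 108, 67), (139, 106, 66), (139, 108, 66)]
233 [(45, 55, 74), (48, 60, 81), (48, 65, 86), (52, 68, 91), (49, 64, 85), (45, 59, 75), (44, 54, 65), (45, 51, 63), (44, 49, 57), (53, 54, 57), (85, 73, 60), (110, 88, 62), (127, 101, 65), (130, 100, 63), (134, 104, 68), (133, 103, 66), (131, 102, 63), (132, 102, 63)]
16.9 [0.547  0.1673 0.0642] F [-13.1  -0.9  10.2] M [-0.04  1.96 -0.01] w 0.0001 6.228007523459382 j [ 5.1 24.1 99.3  0.  56.8 93.6]
```

The measured corner puts the bar end at y 0.257 and the stop face at about 0.257, so they touch within about 1 mm. To be sure, I'll nudge the bar's free end gently towards the stop, then press again.

```bash
python3 -m handwheel '[[-5,0,0,0,0,0,0],[-10,0,-5,0,0,0,0],[0,0,-25,0,0,0,0],[0,39,-20,0,0,0,0],[0,39,0,0,0,0,0],[6,39,0,0,0,0,0],[6,0,15,0,0,0,0],[0,0,25,0,0,0,0],[0,0,10,0,0,0,0],[0,0,0,0,0,0,0]]' | sed -n 2,4p; python3 -m handwheel '[[0,-4,0,0,0,0,0],[0,-3,0,0,0,0,0],[0,-2,0,0,0,0,0],[0,0,0,0,0,0,0]]' | sed -n 2,4p
```

```text
tcp_pos: [0.5484, 0.0509, 0.0634]
tcp_rot: [[1.0, 0.026, -0.002], [0.026, -1.0, 0.0], [-0.002, -0.0, -1.0]]
contact_force: [-0.6, 0.7, 0.4]
tcp_pos: [0.5491, 0.0594, 0.0646]
tcp_rot: [[1.0, 0.026, 0.001], [0.026, -1.0, -0.0], [0.001, 0.0, -1.0]]
contact_force: [-0.5, 0.3, -0.4]
```

```bash
python3 -m handwheel '[[0,6,0,0,0,0,0],[6,0,0,0,0,0,0],[5,0,0,0,0,0,0],[0,-4,0,0,0,0,0],[0,-3,0,0,0,0,0],[0,0,0,0,0,0,0]]' | sed -n 2,4p; for i in 1 2 3; do python3 -m handwheel '[[0,-1,0,0,0,0,0],[0,0,0,0,0,0,0]]' | sed -n '2p;4p'; done
```

```text
tcp_pos: [0.5597, 0.0608, 0.0642]
tcp_rot: [[1.0, 0.026, -0.0], [0.026, -1.0, 0.0], [-0.0, -0.0, -1.0]]
contact_force: [0.2, 0.5, 0.5]
tcp_pos: [0.5599, 0.0615, 0.0643]
contact_force: [0.3, 0.2, -0.8]
tcp_pos: [0.5599, 0.0625, 0.0643]
contact_force: [0.2, -0.3, 0.7]
tcp_pos: [0.5599, 0.0635, 0.0643]
contact_force: [0.4, -0.2, 0.2]
```

```bash
for i in 1 2 3; do python3 -m handwheel '[[0,-1,0,0,0,0,0],[0,0,0,0,0,0,0]]' | sed -n '2p;4p'; done
```

```text
tcp_pos: [0.5598, 0.0645, 0.0643]
contact_force: [0.2, -0.1, 0.6]
tcp_pos: [0.5598, 0.0655, 0.0643]
contact_force: [0.2, -0.4, 0.2]
tcp_pos: [0.5598, 0.0664, 0.0643]
contact_force: [0.5, -0.6, -0.2]
```

```bash
for i in 1 2; do python3 -m handwheel '[[0,-1,0,0,0,0,0],[0,0,0,0,0,0,0]]' | sed -n '2p;4p'; done
```

```text
tcp_pos: [0.5598, 0.0671, 0.0643]
contact_force: [-0.2, -2.1, -0.0]
tcp_pos: [0.5598, 0.0675, 0.0643]
contact_force: [0.2, -6.2, -0.4]
```

```bash
python3 -m handwheel '[[0,-1,0,0,0,0,0],[0,0,0,0,0,0,0]]' | sed -n '2p;4p'
```

```text
tcp_pos: [0.5598, 0.0677, 0.0643]
contact_force: [-0.8, -10.3, -0.7]
```

```bash
python3 -m handwheel '[[0,-1,0,0,0,0,0],[0,0,0,0,0,0,0]]' | sed -n '2p;4p'
```

```text
tcp_pos: [0.5598, 0.0679, 0.0642]
contact_force: [-0.3, -12.7, -1.9]
```

```bash
python3 -m handwheel '[[0,8,0,0,0,0,0],[-12,2,0,0,0,0,0],[-14,0,-25,0,0,0,0],[0,-33,-20,0,0,0,0],[0,-33,0,0,0,0,0],[0,-33,15,0,0,0,0],[0,0,20,0,0,0,0],[0,0,10,0,0,0,0],[0,0,0,0,0,0,0]]' | sed -n 2,4p;python3 -m handwheel '[[5,0,0,0,0,0,0],[3,0,0,0,0,0,0],[0,0,0,0,0,0,0]]' | sed -n 2,4p
```

```text
tcp_pos: [0.5304, 0.1586, 0.0636]
tcp_rot: [[1.0, 0.025, -0.002], [0.025, -1.0, 0.0], [-0.002, -0.0, -1.0]]
contact_force: [0.9, 0.5, 0.8]
tcp_pos: [0.5402, 0.1587, 0.0649]
tcp_rot: [[1.0, 0.025, 0.001], [0.025, -1.0, 0.0], [0.001, -0.0, -1.0]]
contact_force: [-0.1, 0.2, 0.1]
```

```bash
python3 -m handwheel '[[4,0,0,0,0,0,0],[2,0,0,0,0,0,0],[0,0,0,0,0,0,0]]' | sed -n '2p;4p';python3 -m handwheel '[[1,0,0,0,0,0,0],[0,0,0,0,0,0,0]]' | sed -n '2p;4p'
```

```text
tcp_pos: [0.5456, 0.1591, 0.0643]
contact_force: [-0.3, -0.9, 0.3]
tcp_pos: [0.5464, 0.1591, 0.0643]
contact_force: [-0.1, 0.1, 0.9]
```

```bash
python3 -m handwheel '[[1,0,0,0,0,0,0],[0,0,0,0,0,0,0]]' | sed -n '2p;4p'
```

```text
tcp_pos: [0.5471, 0.1591, 0.0642]
contact_force: [-1.3, -0.1, 1.0]
```

```bash
for i in 1 2; do python3 -m handwheel '[[1,0,0,0,0,0,0],[0,0,0,0,0,0,0]]' | sed -n '2p;4p'; done
```

```text
tcp_pos: [0.5472, 0.1592, 0.0641]
contact_force: [-6.3, 0.2, 5.3]
tcp_pos: [0.5472, 0.1592, 0.064]
contact_force: [-9.1, -1.1, 8.2]
```

```bash
python3 -m handwheel '[[1,0,0,0,0,0,0],[0,0,0,0,0,0,0]]' | sed -n '2p;4p'
```

```text
tcp_pos: [0.5473, 0.1592, 0.064]
contact_force: [-13.2, -1.5, 11.4]
```

```bash
python3 -m handwheel '[[0.6,0,-0.3,0,0,0,0],[0,0,0,0,0,0,0],[0,0,0,0,0,0,0]]' | sed -n '2p;4p'; python3 -c "
from h import *
st()
s=grab('scene');w=grab('wrist')
f=lambda u,v,z:onz(w,(u,v),z,True).round(4)
for v in (216,222,228,233): print(v,w['img'][v,60:98,0].tolist())
st()"
```

```text
tcp_pos: [0.5474, 0.1592, 0.064]
contact_force: [-14.5, -2.3, 11.7]
25.4 [0.5474 0.1592 0.064 ] F [-14.5  -2.3  11.7] M [-0.23  2.26  0.02] w -0.0002 7.20950484160312 j [ 4.3 24.1 99.5 -0.  56.9 92.8]
216 [42, 35, 41, 41, 39, 49, 48, 48, 46, 47, 46, 43, 34, 49, 80, 115, 129, 135, 137, 138, 135, 135, 138, 135, 137, 139, 137, 137, 139, 138, 138, 136, 138, 140, 137, 138, 139, 138]
222 [37, 38, 39, 39, 42, 42, 45, 47, 47, 51, 47, 47, 43, 41, 46, 78, 109, 132, 141, 138, 137, 139, 136, 137, 139, 140, 137, 139, 141, 137, 138, 138, 141, 140, 139, 141, 139, 140]
228 [41, 39, 41, 46, 44, 37, 40, 49, 47, 50, 50, 53, 47, 48, 43, 44, 65, 98, 124, 137, 141, 139, 139, 138, 142, 139, 140, 136, 141, 141, 138, 140, 140, 141, 140, 141, 139, 141]
233 [39, 44, 38, 37, 44, 36, 44, 39, 45, 48, 49, 52, 49, 44, 45, 45, 40, 54, 76, 106, 117, 121, 121, 123, 124, 124, 125, 129, 128, 129, 130, 131, 133, 134, 133, 138, 140, 143]
25.5 [0.5473 0.1592 0.064 ] F [-14.5  -1.6  10.5] M [-0.22  2.27  0.03] w -0.0001 7.206453885573865 j [ 4.3 24.1 99.5 -0.  56.9 92.8]
```

Run:
```python
from h import *
w=grab('wrist');s=grab("scene")
a=cv2.resize(w["img"][130:330,0:190,::-1],None,fx=2.1,fy=2.1,interpolation=cv2.INTER_CUBIC);b=cv2.resize(s["img"][130:220,260:345,::-1],None,fx=4.6,fy=4.6,interpolation=cv2.INTER_CUBIC)
H=max(a.shape[0],b.shape[0]);o=np.zeros((H,a.shape[1]+b.shape[1],3),np.uint8);o[:a.shape[0],:a.shape[1]]=a;o[:b.shape[0],a.shape[1]:]=b
cv2.imwrite("pics/c8.png",o);print(o.shape)
```

```text
(420, 790, 3)
```

View pics/c8.png

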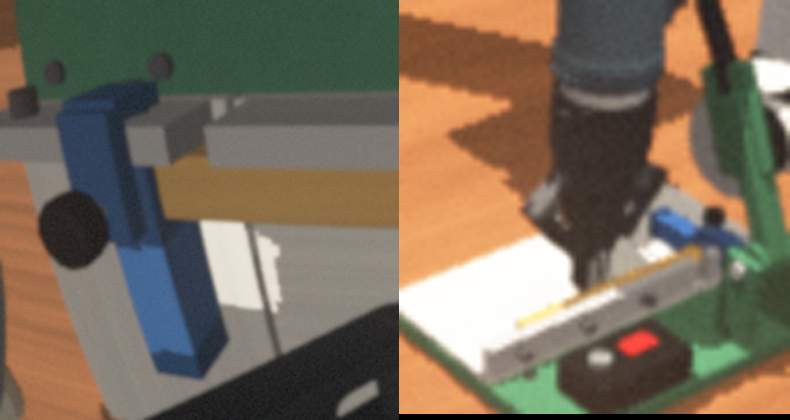

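The picture shows the bar flush along the fence, with its end at the stop (about (163,200) in the crop) and crossing the slot. The push is steady at about 14.5 N into the fence and 11 N down, so I'm handing in.

```bash
python3 -c "
from h import *
st();print(manip.sign_off())"
```

```text
25.6 [0.5473 0.1592 0.064 ] F [-14.6  -1.1  11.3] M [-0.24  2.29 -0.04] w 0.0003 7.205598746786563 j [ 4.3 24.1 99.5 -0.  56.9 92.8]
the job is handed in; nothing more can be done
None
```

I handed the job in at 25.6 s: the brass bar lies across the blade slot, butted on the stop and along the fence, held by a steady push of about 14.6 N into the fence and 11 N down, though an earlier attempt to slide it while gripped jammed and read 41 N sideways and 48 N upward at the wrist, and I can't tell whether the gripper's body took over 40 N of that.

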